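Change the batteries of the video light and the sound recorder

TASK

Change over the batteries for the next video call: take the two full packs (four green lights) out of the white chargers and seat the large one in the back of the video light and the small one in the back of the sound recorder, then put the two flat packs (one red light) that lie on the desk into the emptied chargers, large in the large one and small in the small one. Every pack goes fully down in its seat with its contact end (orange stripe) to the seat's contact end (orange guide). Leave the eraser and the sticky notes where they are.

Things in the scene. Friction and masses are not known exactly. Their poses are not given: they have to be found in the camera images.
- large_full: large grey battery pack, 70 x 38 x 30 mm high, charge gauge on top with four green lights (full). Origin: centre of the underside, z up; +x along its length to the contact end (orange stripe on top, brass contacts). Grip across its width. Starts in the large charger, underside 13 mm up. A 180 mm high printer stands behind (x > 0.6 m, y -0.08 to 0.32): carry round its front.
- small_full: small grey battery pack, 48 x 32 x 24 mm high, charge gauge on top with four green lights (full). Origin: centre of the underside, z up; +x along its length to the contact end (orange stripe on top, brass contacts). Grip across its width. Starts in the small charger, underside 13 mm up.
- large_flat: large grey battery pack, 70 x 38 x 30 mm high, charge gauge on top with one red light (flat). Origin: centre of the underside, z up; +x along its length to the contact end (orange stripe on top, brass contacts). Grip across its width. Lies on the desk, +x within 0.7 rad of robot's x.
- small_flat: small grey battery pack, 48 x 32 x 24 mm high, charge gauge on top with one red light (flat). Origin: centre of the underside, z up; +x along its length to the contact end (orange stripe on top, brass contacts). Grip across its width. Lies on the desk, +x within 0.7 rad of robot's x.
- charger_large: larger white battery charger, base 115 x 66 x 13 mm. Fixed. Seat on top 83 x 49 mm inside, floor 13 mm up, slick flared guides 13 mm high, open 47 mm at mid-sides for fingers. Origin on the desk under the seat's contact end (orange guide), +x to that end, within 0.3 rad of robot's x: a seated pack's origin is at x -35, y 0, z 13 mm, its +x along this +x.
- charger_small: smaller white battery charger, base 93 x 56 x 13 mm. Fixed. Seat on top 61 x 43 mm inside, floor 13 mm up, slick flared guides 13 mm high, open 39 mm at mid-sides for fingers. Origin on the desk under the seat's contact end (orange guide), +x to that end, within 0.3 rad of robot's x: a seated pack's origin is at x -24, y 0, z 13 mm, its +x along this +x.
- video_light: black LED video light, 108 x 126 x 22 mm, lying on its white face ribbed back up. Fixed. Seat on top 83 x 49 mm inside, floor 22 mm up, slick flared guides 13 mm high, open 47 mm at mid-sides for fingers. Origin on the desk under the seat's contact end (orange guide), +x to that end, within 0.3 rad of robot's x: a seated pack's origin is at x -35, y 0, z 22 mm, its +x along this +x.
- sound_recorder: dark grey sound recorder, 112 x 66 x 22 mm, back up, two microphones at the far end. Fixed. Seat on top 61 x 43 mm inside, floor 22 mm up, slick flared guides 13 mm high, open 39 mm at mid-sides for fingers. Origin on the desk under the seat's contact end (orange guide), +x to that end, within 0.3 rad of robot's x: a seated pack's origin is at x -24, y 0, z 22 mm, its +x along this +x.
- eraser: bystander: white eraser in a blue sleeve, 58 x 23 x 12 mm, lying on the desk. Origin: centre of its underside, x along its length. Leave it where it is.
- sticky_pad: bystander: pad of yellow sticky notes, 50 x 76 x 13 mm, lying on the desk. Origin: centre of its underside, y along its length. Leave it where it is.

How it is judged:
By the outcome, as a careful person would: the job done as asked, in the order asked, and still so for the second after the job is handed in, with the robot touching nothing.
It also fails if it takes over 131 s, if anything falls off the work surface, if the arm or the gripper's body presses on something with over 40 N, if the wrist force passes 120 N, or if a joint passes its speed limit or range.

ROBOT

A 6-joint arm with a two-finger parallel gripper is mounted at the origin on a cart in front of the work surface, level with it; the furniture and walls round the work are solid. World frame = base frame: x ahead of the robot, y to its left, z up, the work surface at z = 0. Lengths are in m, angles in rad, forces in N, time in s.
With the tool pointing down it reaches from about 0.275 to 0.75 m from the base axis. Payload 10.2 kg.
Tool frame: the origin (TCP) lies midway between the tips of the shut fingers; the grasp point (between the pads) lies 19 mm behind it (env.hold_point_z is the distance from the TCP to the grasp point, in m); z points along the fingers, y is the line along which they close (so a half turn about z gives the same grasp; the last joint's range is limited). The gripper opens to 85 mm and grips with 20 to 120 N. Pads are 22 mm wide; open, the fingers measure 114 mm over their backs; the gripper's body (76 mm by 85 mm) begins 54 mm behind the grasp point. The pads swing forward as they close: fully open they stand 13 mm farther back than shut.
Start: joints at [0.996, 0.313, 1.498, -0, 1.331, -0.223], TCP at [0.181, 0.493, 0.231] pointing down, gripper open.
Joint ranges: [-2.94, 2.94], [-0.97, 2.17], [0.19, 2.56], [-1.23, 4.37], [0.02, 3.11], [-2.88, 2.88]. Speed limits (rad/s): [2.39, 2.39, 3.01, 3.14, 3.14, 3.14].

INTERFACE

Orientations are given as a unit quaternion [x, y, z, w].
In Python, from bench import env, kinematics, monitor, eyes, job gives the robot as it stands. The module is installed in compiled form; this text tells all that it offers. Calls block until the motion is done:
- env.reach(position, orientation): joint-space move of the TCP to a pose.
- env.movel(position, velocity=0.15, frame=None, guard=None): straight line of the TCP; frame=None keeps the orientation; velocity is the mean speed in m/s. With guard (N) it stops when the force on the tool has changed by that much, and returns True; else False.
- env.set_joints(angles): joint-space move.
- env.release() and env.close_gripper(effort=None): open the fingers fully, or close them until they stop; effort is the grip in N (None keeps the last).
- env.hold(seconds).
- kinematics.ik(position, orientation): joint angles nearest the present ones, or None.
- monitor.sense(): the state.
- eyes.grab_frame(name): name is "scene" or "top" or "wrist"; returns a dict with "frame" (480x640x3 uint8, red, green, blue), "mtx" (3x3 intrinsics, pixels), "view" (4x4, takes a point from world to camera coordinates). Camera axes: x right, y down, z forward; pixel columns grow to the right and rows downward; lengths in m; the calibration is good to about 2 mm. A picture is of the moment at which its call begins. There is no depth.
A pose or a line that the arm cannot do raises env.MotionError and nothing moves.
- job.hand_in(): hands the job in; it is judged then, once.
The state is a dict: "clock": time; "joints": joint angles; "qvel": joint speeds; "joint_efforts": joint torques, N m; "position": TCP position; "ee_rot": TCP orientation; "contact_force": force on the tool from outside, world axes, zero at the start; "ft_torque": the same for the moment, N m; "finger_gap": opening from 0.0 (shut) to 1.0 (fully open); "gripper_force": force on a finger pad.
Only numpy, scipy, OpenCV 4.12 (cv2) and the standard library are available. Lean on these libraries where they do the work, as an engineer would, in place of code of your own. Each camera call takes 0.05 s, during which the arm holds its last target. There are 200 camera calls.

## Working session

There is one attempt and no reset: what is moved stays moved. The work goes in short steps, each a Python script; the robot and the scene stay as the last script left them, time stands still between calls to the robot, and variables do not carry over. Pictures are saved under pics/ and viewed, at most 14 in all, crops included, and the job is handed in when it is done.

```bash
mkdir -p pics
python3 - <<'E'
from bench import env, kinematics, monitor, eyes, job
import cv2,pickle
d={n:eyes.grab_frame(n) for n in("top","scene")}
pickle.dump(d,open('f0.pkl','wb'))
for n in d: cv2.imwrite(f'pics/{n}0.png',cv2.cvtColor(d[n]['frame'],cv2.COLOR_RGB2BGR)); print(n,d[n]['mtx'],d[n]['view'])
s=monitor.sense();print(s['clock'],s['position'],s['ee_rot'],env.hold_point_z)
E
```

```text
top [[499.90546869   0.         311.93678539]
 [  0.         499.90546869 238.01602263]
 [  0.           0.           1.        ]] [[-0.0167263  -0.99949683 -0.02695023  0.05506958]
 [-0.99348773  0.01965192 -0.11223157  0.53613477]
 [ 0.11270473  0.0248975  -0.99331655  1.0944752 ]
 [ 0.          0.          0.          1.        ]]
scene [[616.84235586   0.         315.5548377 ]
 [  0.         616.84235586 237.80079128]
 [  0.           0.           1.        ]] [[-0.61326487 -0.78984175 -0.00749736  0.34239883]
 [-0.45430457  0.36047324 -0.81465723  0.26584427]
 [ 0.64615289 -0.49619458 -0.57989429  1.3055321 ]
 [ 0.          0.          0.          1.        ]]
0.1 [0.18079041 0.49264208 0.23080088] [ 1.75001955e-01  9.84567917e-01 -5.31572946e-04 -2.22062968e-04] 0.0187
```

View pics/top0.png

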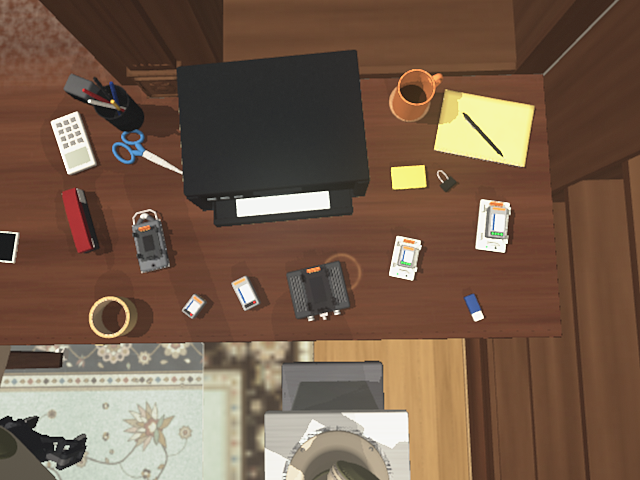

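View pics/scene0.png

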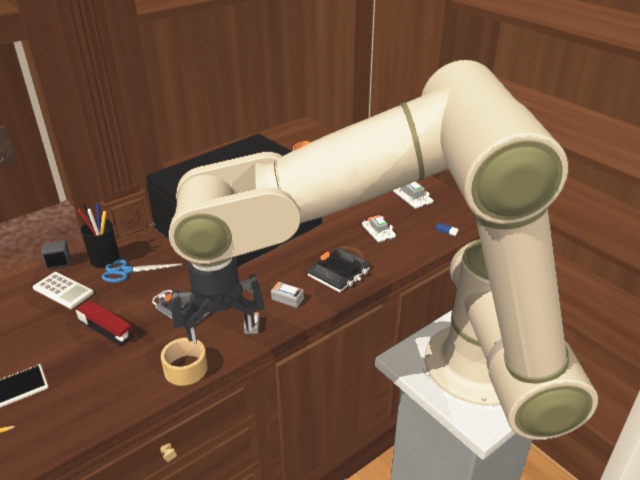

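The top view shows: large charger at (493,225), small charger at (405,258), video light at (320,290), recorder at (152,243), large flat at (245,292), small flat at (194,306), eraser at (474,307) and sticky pad at (408,177).

Run:
```python
import cv2,pickle
f=cv2.cvtColor(pickle.load(open('f0.pkl','rb'))['top']['frame'],cv2.COLOR_RGB2BGR)
def c(x,y,w,h,n,k=6):
    return cv2.resize(f[y:y+h,x:x+w],None,fx=k,fy=k,interpolation=cv2.INTER_CUBIC)
import numpy as np
# A: recorder(125,205) small flat/large flat ; tiles of 66x49 -> 396x294
t=[c(125,203,66,72,0),c(178,265,66,72,0)]
cv2.imwrite('pics/a.png',np.hstack(t))
cv2.imwrite('pics/b.png',np.hstack([c(220,265,50,72,0),c(282,255,72,72,0)]))
cv2.imwrite('pics/c.png',np.hstack([c(380,225,60,65,0),c(465,190,60,65,0)]))
```

```text
(no output)
```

View pics/a.png

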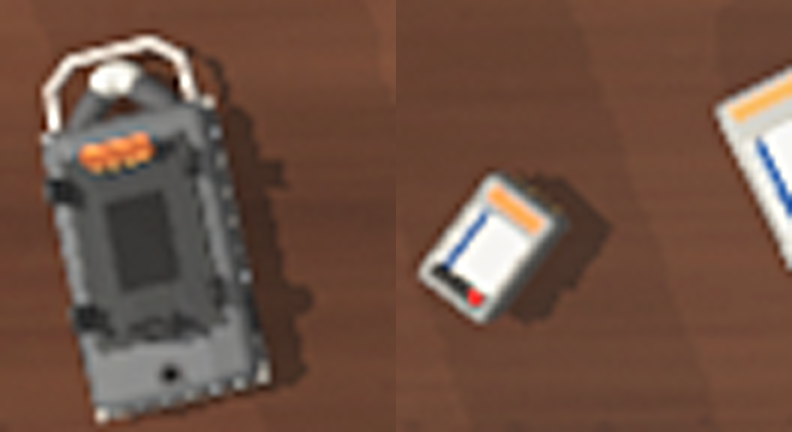

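View pics/b.png

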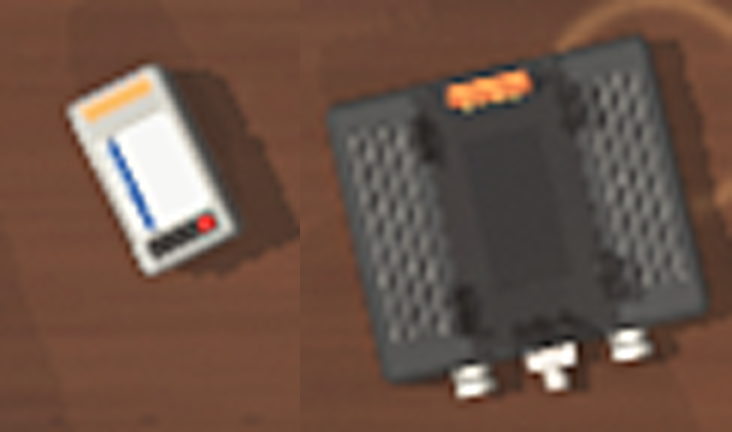

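View pics/c.png

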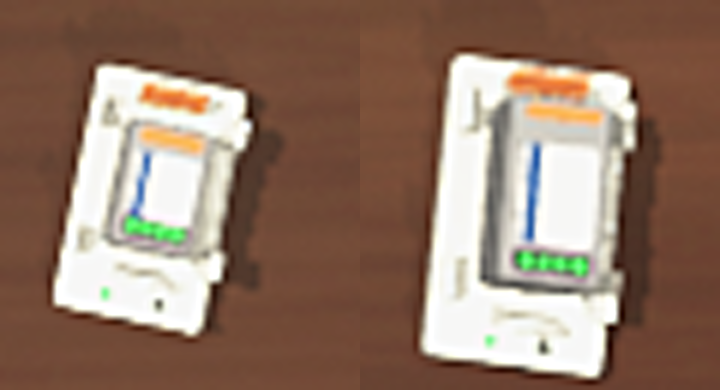

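The crops give corners for both flat packs and both green packs, the seat plates, the orange guides and the body edges. I'll turn these into coarse poses and fly to each one for a wrist view.

```bash
cat > h.py <<'E'
import numpy as np,cv2,pickle,json
from scipy.spatial.transform import Rotation as R
from bench import env, kinematics, monitor, eyes, job
def unproj(f,uv,z):
    "pixel -> world xy on plane z"
    V=f['view'];r,t=V[:3,:3],V[:3,3];c=-r.T@t
    d=r.T@np.linalg.solve(f['mtx'],[uv[0],uv[1],1.]);return (c+d*(z-c[2])/d[2])[:2]
def proj(f,p):
    p=f['view'][:3,:3]@np.array(p,float)+f['view'][:3,3];q=f['mtx']@p;return q[:2]/q[2]
def quat(yaw): # tool down, tool x opposite to pack x
    a=yaw+np.pi; x=np.array([np.cos(a),np.sin(a),0]);z=np.array([0,0,-1.])
    return R.from_matrix(np.c_[x,np.cross(z,x),z]).as_quat()
def grab(name,png=None):
    f=eyes.grab_frame(name)
    if png: cv2.imwrite('pics/'+png,cv2.cvtColor(f['frame'],cv2.COLOR_RGB2BGR));pickle.dump(f,open(png+'.pkl','wb'))
    return f
E
cat > coarse.py <<'E'
from h import *
f=pickle.load(open('f0.pkl','rb'))['top']
def P(off,pt,z,sub=0): return unproj(f,[off[0]+(pt[0]-sub)/6,off[1]+pt[1]/6],z)
def obj(n,off,sub,c,a,b,z): # a,b tail->head
    xy=P(off,c,z,sub);d=P(off,b,z,sub)-P(off,a,z,sub)
    return n,[*xy.round(4).tolist(),round(float(np.arctan2(d[1],d[0])),3)]
o=dict([obj('sflat',(178,265),396,(490,246),(452,297),(514,210),.024),
obj('lflat',(220,265),0,(152,169),(191,251),(112,87),.03),
obj('rec',(125,203),0,(142,240),(52,275),(0,0),.022),
obj('light',(282,255),300,(515,207),(359,272),(300,0),.022),
obj('csmall',(380,225),0,(168,190),(0,240),(43,0),.037),
obj('clarge',(465,190),360,(558,195),(360,298),(391,0),.043)])
json.dump(o,open('o.json','w'));print(o)
for n,(x,y,w) in o.items():
    q=kinematics.ik([x,y,.2],quat(w));print(n,None if q is None else np.round(q,2), kinematics.ik([x,y,.02],quat(w)) is not None)
E
python3 coarse.py
```

```text
{'sflat': [0.3895, 0.3136, -0.625], 'lflat': [0.4162, 0.1961, 0.448], 'rec': [0.534, 0.4191, 0.21], 'light': [0.4216, 0.0342, 0.203], 'csmall': [0.4905, -0.1673, -0.208], 'clarge': [0.5621, -0.3673, -0.153]}
sflat [ 0.44  0.29  1.62 -0.    1.24 -0.5 ] True
lflat [ 0.18  0.2   1.73 -0.    1.21 -1.83] True
rec [ 0.49  0.69  1.   -0.    1.45 -1.29] True
light [-0.2   0.12  1.83 -0.    1.2  -1.97] True
csmall [-0.56  0.32  1.57 -0.    1.25 -1.92] True
clarge [-0.75  0.67  1.03 -0.    1.44 -2.17] True
```

```bash
cat > tour.py <<'E'
from h import *
o=json.load(open('o.json'))
for n in ['sflat','rec','lflat','light','clarge','csmall']:
    x,y,w=o[n]; env.reach([x-.03,y,.22],quat(w)); env.hold(.15)
    f=grab('wrist',n+'.png'); s=monitor.sense()
    print(n,round(s['clock'],1),s['position'].round(3),[proj(f,[*v[:2],.022]).round().tolist() for v in o.values()])
E
python3 tour.py; python3 -c "
import cv2,numpy as np
I=[cv2.resize(cv2.imread(f'pics/{n}.png'),(400,300),interpolation=cv2.INTER_AREA) for n in ['sflat','rec','lflat','light']]
cv2.imwrite('pics/m1.png',np.vstack([np.hstack(I[:2]),np.hstack(I[2:])]))"
```

```text
sflat 1.3 [0.359 0.314 0.22 ] [[335.0, 229.0], [260.0, 308.0], [496.0, 279.0], [156.0, 382.0], [83.0, 488.0], [27.0, 572.0]]
rec 2.3 [0.504 0.419 0.221] [[225.0, 52.0], [86.0, 54.0], [312.0, 232.0], [-113.0, 17.0], [-347.0, 52.0], [-565.0, 88.0]]
lflat 3.5 [0.387 0.197 0.22 ] [[419.0, 253.0], [305.0, 229.0], [433.0, 391.0], [147.0, 163.0], [-87.0, 135.0], [-331.0, 110.0]]
light 4.4 [0.392 0.035 0.22 ] [[583.0, 255.0], [466.0, 257.0], [613.0, 383.0], [311.0, 231.0], [106.0, 256.0], [-88.0, 282.0]]
clarge 6.1 [ 0.532 -0.367  0.22 ] [[1175.0, -112.0], [992.0, -42.0], [1207.0, 71.0], [777.0, 2.0], [526.0, 127.0], [321.0, 232.0]]
csmall 7.2 [ 0.461 -0.168  0.22 ] [[871.0, 2.0], [716.0, 70.0], [950.0, 150.0], [527.0, 117.0], [325.0, 232.0], [161.0, 328.0]]
```

View pics/m1.png

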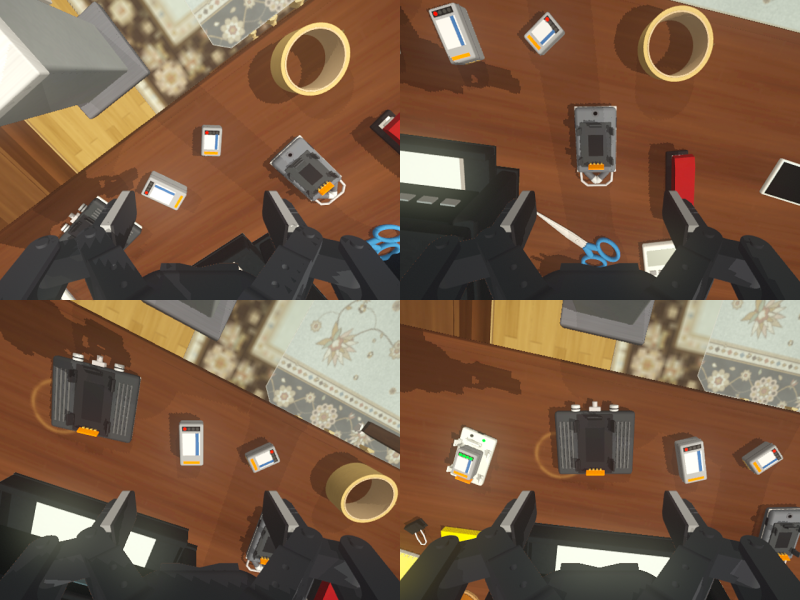

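The wrist views confirm the layout; each target is near (320,230) in its full-size frame. I'll enlarge the six crops.

```bash
python3 -c "
import cv2,numpy as np
I=[]
for n in ['sflat','lflat','csmall','clarge','rec','light']:
    k=2
    i=cv2.imread(f'pics/{n}.png')[165:295,255:385]; i=cv2.resize(i,None,fx=k,fy=k,interpolation=cv2.INTER_CUBIC); I.append(i)
cv2.imwrite('pics/m2.png',np.vstack([np.hstack(I[:3]),np.hstack(I[3:])]))"
```

```text
(no output)
```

View pics/m2.png

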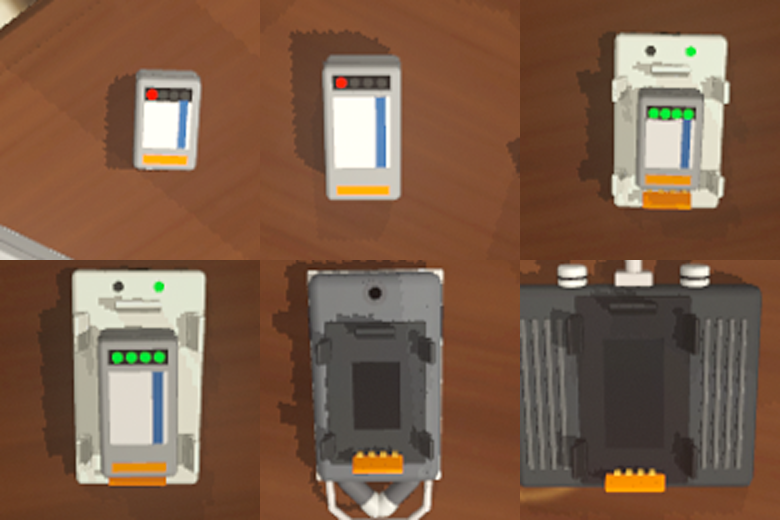

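```bash
cat > fine.py <<'E'
from h import *
o=json.load(open('o.json'))
def g(n,ox,oy,pt,z):
    f=pickle.load(open(n+'.png.pkl','rb'));return unproj(f,[255+(pt[0]-ox)/2,165+(pt[1]-oy)/2],z)
def ang(a,b): d=b-a;return np.arctan2(d[1],d[0])
res={}
for n,ox,oy,z,pts in [('sflat',0,0,.024,[(138,79),(199,77),(196,168),(135,166)]),('lflat',260,0,.03,[(325,66),(400,65),(399,198),(326,199)]),
 ('csmall',520,0,.037,[(638,97),(702,97),(699,188),(637,189)]),('clarge',0,260,.043,[(100,342),(178,342),(175,475),(100,475)]),
 ('rec',260,260,.022,[(353,362),(400,362),(400,428),(353,428)]),('light',520,260,.022,[(604,339),(663,339),(662,447),(603,447)])]:
    p=[g(n,ox,oy,t,z) for t in pts];c=np.mean(p,0);w=ang((p[0]+p[1])/2,(p[2]+p[3])/2)
    print(n,c.round(4),'yaw',w.round(3),'len',np.linalg.norm(p[0]-p[3]).round(4),np.linalg.norm(p[1]-p[2]).round(4),'wid',np.linalg.norm(p[0]-p[1]).round(4),np.linalg.norm(p[2]-p[3]).round(4),'coarse',o[n])
    res[n]=[*c,w]
for n,ox,oy,a,b,z in [('csmall',520,0,(615,35),(612,205),.013),('csmall',520,0,(727,37),(723,208),.013),('clarge',0,260,(75,272),(73,483),.013),('clarge',0,260,(205,271),(200,483),.013),('rec',260,260,(441,275),(441,475),.022),('light',520,260,(761,288),(752,486),.022)]:
    print(n,'edge yaw',ang(g(n,ox,oy,a,z),g(n,ox,oy,b,z)).round(3))
for n,ox,oy,p,z in [('csmall',520,0,(667,209),.013),('clarge',0,260,(137,486),.013),('rec',260,260,(378,473),.022),('light',520,260,(635,491),.022)]:
    d=g(n,ox,oy,p,z+.005)-res[n][:2];w=res[n][2];print(n,'guide',(d@[np.cos(w),np.sin(w)]).round(4),(d@[-np.sin(w),np.cos(w)]).round(4))
E
python3 fine.py
```

```text
sflat [0.3891 0.3177] yaw -0.638 len 0.0454 0.0475 wid 0.0297 0.031 coarse [0.3895, 0.3136, -0.625]
lflat [0.4163 0.1982] yaw 0.436 len 0.0688 0.0688 wid 0.0357 0.037 coarse [0.4162, 0.1961, 0.448]
csmall [ 0.4918 -0.1635] yaw -0.221 len 0.047 0.0465 wid 0.0302 0.0306 coarse [0.4905, -0.1673, -0.208]
clarge [ 0.5639 -0.3652] yaw -0.159 len 0.0673 0.0673 wid 0.036 0.0369 coarse [0.5621, -0.3673, -0.153]
rec [0.5346 0.4208] yaw 0.203 len 0.0351 0.0351 wid 0.0234 0.0241 coarse [0.534, 0.4191, 0.21]
light [0.4222 0.0352] yaw 0.189 len 0.0573 0.0572 wid 0.0289 0.0305 coarse [0.4216, 0.0342, 0.203]
csmall edge yaw -0.243
csmall edge yaw -0.198
clarge edge yaw -0.186
clarge edge yaw -0.141
rec edge yaw 0.232
light edge yaw 0.21
csmall guide 0.043 0.0004
clarge guide 0.0517 0.0003
rec guide 0.0405 0.0008
light guide 0.0512 0.0016
```

```bash
cat >> h.py <<'E'
POS={'sflat':[.3892,.3160,-.632],'lflat':[.4163,.1974,.440],'csmall':[.4914,-.1650,-.217],'clarge':[.5632,-.3660,-.160],'rec':[.5344,.4201,.208],'light':[.4220,.0348,.198]}
def st(t):
    s=monitor.sense();print(t,'t',round(s['clock'],1),'pos',s['position'].round(4),'gap',round(s['finger_gap'],3),'F',s['contact_force'].round(1),'grip',np.round(s['gripper_force'],1))
def pick(n,floor,dz=.001):
    x,y,w=POS[n];q=quat(w)
    env.reach([x,y,.15],q);env.movel([x,y,floor+.045],.2);print('hit',env.movel([x,y,floor+dz],.08,guard=15))
    env.close_gripper(60);st('gripped');env.movel([x,y,.2],.2);st('lifted')
def place(n,floor,dz=.001,via=(.43,.05),check=None):
    x,y,w=POS[n];q=quat(w)
    if via: env.reach([*via,.2],quat(0))
    env.reach([x,y,.15],q);env.movel([x,y,floor+.03],.2);st('above')
    print('hit',env.movel([x,y,floor+dz+.001],.05,guard=20));st('down')
    env.release();env.movel([x,y,.2],.2);st('left')
E
python3 - <<'E'
from h import *
pick('csmall',.013)
grab('wrist','g1.png')
E
```

```text
hit False
gripped t 9.4 pos [ 0.4917 -0.1652  0.0144] gap 0.361 F [-0.1  1.1  4.7] grip 60.5
lifted t 10.5 pos [ 0.4909 -0.1647  0.1988] gap 0.362 F [ 1.   0.3 -1.6] grip 60.0
```

View pics/g1.png

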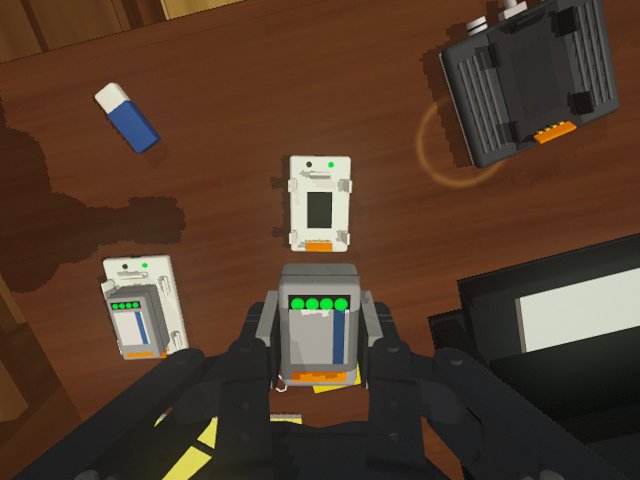

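The small full pack is held squarely, centred at (320,325), and the small charger is empty. Next I place it in the recorder.

Run:
```python
from h import *
place('rec',.022)
x,y,w=POS['rec'];env.reach([x-.03,y,.22],quat(w));grab('wrist','p1.png')
i=cv2.imread('pics/p1.png')[140:320,200:440];cv2.imwrite('pics/p1c.png',cv2.resize(i,None,fx=2,fy=2))
```

```text
above t 13.6 pos [0.5353 0.4201 0.0536] gap 0.36 F [ 0.4 -0.  -0.3] grip 59.9
hit False
down t 14.3 pos [0.5343 0.4201 0.0236] gap 0.359 F [ 0.1  0.  -0.7] grip 60.0
left t 15.9 pos [0.534  0.4199 0.1986] gap 1.006 F [-0.2 -0.1 -0.5] grip 0.0
```

View pics/p1c.png

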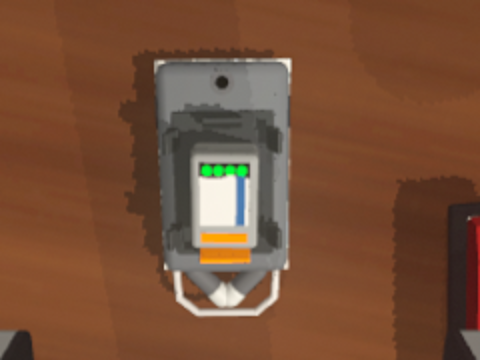

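The small full pack sits in the recorder, its orange stripe against the guide at about (225,248) in the crop. I'll check the offset from plate centre to seated pack using the emptied charger, then do the large full pack.

Run:
```python
from h import *
f=pickle.load(open('g1.png.pkl','rb'));p=[unproj(f,u,.013) for u in [(307,192),(332,192),(332,228),(307,228)]];c=np.mean(p,0)
d=c-POS['csmall'][:2];w=-.217;print('plate-pack',d@[np.cos(w),np.sin(w)],d@[-np.sin(w),np.cos(w)])
f=pickle.load(open('p1.png.pkl','rb'));k=lambda u:unproj(f,[200+u[0]/2,140+u[1]/2],.046)
p=[k(u) for u in [(192,155),(258,155),(257,247),(191,247)]];c=np.mean(p,0);d=c-POS['rec'][:2];w=.208
print('placed-target',d@[np.cos(w),np.sin(w)],d@[-np.sin(w),np.cos(w)],np.linalg.norm(p[0]-p[1]),np.linalg.norm(p[0]-p[3]))
pick('clarge',.013)
place('light',.022,via=(.46,-.15))
x,y,w=POS['light'];env.reach([x-.03,y,.22],quat(w));grab('wrist','p2.png')
i=cv2.imread('pics/p2.png')[140:320,200:440];cv2.imwrite('pics/p2c.png',cv2.resize(i,None,fx=2,fy=2))
```

```text
plate-pack 0.0024876354326955345 0.0018828872285690016
placed-target 0.0007764870528775242 0.0014014247383552214 0.030459716172630266 0.04615792751460821
hit False
gripped t 20.8 pos [ 0.5634 -0.3662  0.0146] gap 0.436 F [0.2 0.4 3. ] grip 61.8
lifted t 21.9 pos [ 0.5628 -0.3657  0.1984] gap 0.436 F [-0.3  0.3 -1.2] grip 61.2
above t 24.3 pos [0.4229 0.034  0.0528] gap 0.433 F [ 0.4 -0.7 -1.4] grip 61.1
hit True
down t 24.9 pos [0.4215 0.0349 0.0235] gap 0.436 F [-1.9 -0.4  6.3] grip 62.0
left t 26.4 pos [0.4215 0.0349 0.1991] gap 0.996 F [-0.1  0.6 -0.4] grip 0.0
```

View pics/p2c.png

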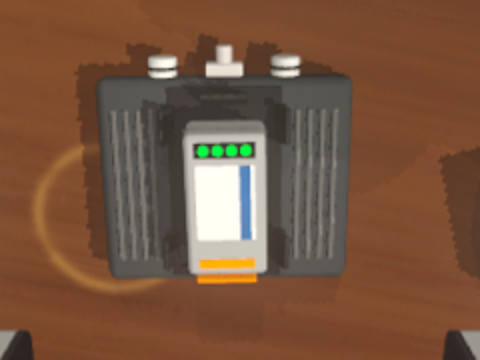

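The large full pack sits in the video light, stripe against the guide at about (227,275) in the crop. Next are the flat packs.

Run:
```python
from h import *
pick('sflat',0,.002)
place('csmall',.013,dz=.002,via=(.44,.05))
pick('lflat',0,.002)
place('clarge',.013,dz=.002,via=(.44,-.05))
x,y,w=POS['clarge'];env.reach([x-.03,y,.22],quat(w));env.hold(.1);grab('wrist','p3.png')
x,y,w=POS['csmall'];env.reach([x-.03,y,.22],quat(w));env.hold(.1);grab('wrist','p4.png')
I=[cv2.resize(cv2.imread(f'pics/{n}.png')[140:320,225:425],None,fx=2,fy=2) for n in('p3','p4')];cv2.imwrite('pics/p34.png',np.hstack(I))
```

```text
hit False
gripped t 30.0 pos [0.3895 0.3161 0.0025] gap 0.362 F [-0.4 -0.3  5.3] grip 59.9
lifted t 31.1 pos [0.3887 0.3157 0.1989] gap 0.361 F [-0.7 -0.3 -1.6] grip 59.2
above t 33.8 pos [ 0.4922 -0.1647  0.0442] gap 0.361 F [ 0.1 -0.1 -0.5] grip 59.2
hit True
down t 34.4 pos [ 0.4909 -0.1648  0.0155] gap 0.36 F [-0.7  0.8  4.4] grip 59.9
left t 36.1 pos [ 0.491  -0.1648  0.1989] gap 0.996 F [ 0.1 -0.1 -0.2] grip 0.0
hit False
gripped t 39.3 pos [0.4166 0.1975 0.0025] gap 0.434 F [-0.6  0.1  5.7] grip 61.0
lifted t 40.5 pos [0.4158 0.1973 0.199 ] gap 0.433 F [-0.5 -0.  -1.8] grip 60.2
above t 43.4 pos [ 0.564  -0.3662  0.0447] gap 0.435 F [ 1.1  1.  -1.3] grip 60.2
hit False
down t 44.1 pos [ 0.5631 -0.366   0.0156] gap 0.437 F [-0.3  0.8 -2.6] grip 60.1
left t 45.7 pos [ 0.5628 -0.3657  0.1986] gap 1.001 F [-0.   0.7 -0. ] grip 0.0
```

View pics/p34.png

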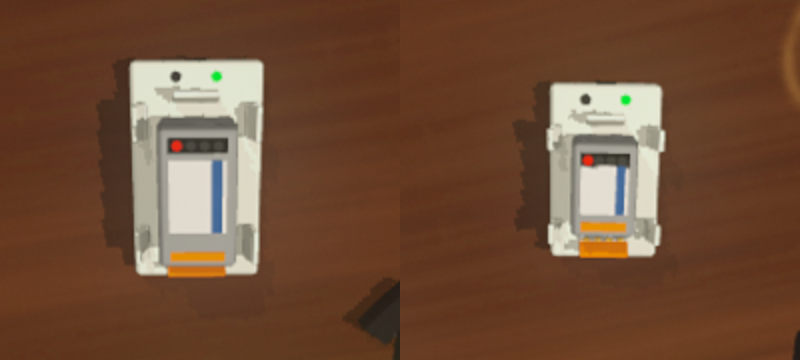

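All four packs are placed. For the last check I compare close-ups of the contact ends with the originally seated state.

```bash
python3 -c "
import cv2,numpy as np
B=[('csmall',325,232),('p4',325,232),('clarge',321,232),('p3',321,232),('p1',312,232),('p2',311,232)]
I=[cv2.resize(cv2.imread(f'pics/{n}.png')[180:280,x-40:x+40] if n else 0,None,fx=3.2,fy=2.9,interpolation=cv2.INTER_CUBIC) for n,x,y in B]
cv2.imwrite('pics/cmp.png',np.vstack([np.hstack(I[:3]),np.hstack(I[3:])]))"
```

```text
(no output)
```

View pics/cmp.png

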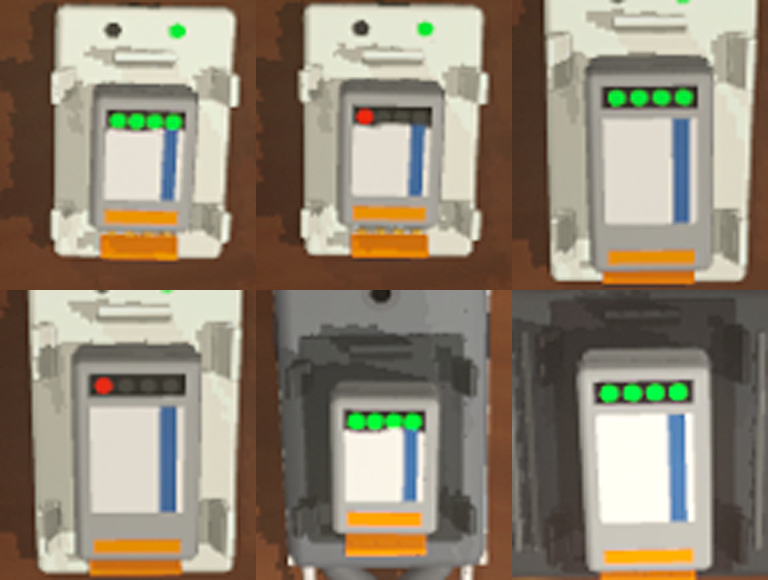

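The placed packs match the original seating to within about 1.5 mm, in the right orientation. Handing in.

```bash
python3 -c "
from h import *
st('end');print(job.hand_in())"
```

```text
end t 47.1 pos [ 0.4619 -0.1661  0.2197] gap 1.0 F [ 0.3 -0.2  0. ] grip 0.0
the job is handed in; nothing more can be done
None
```

The job is handed in at 47 s of the 131 s allowed: the large full pack is in the video light, the small full pack in the sound recorder, and the two flat packs are in their matching chargers, contact ends to the orange guides; each pack reached its seat floor to about 1–2 mm before release, but I did not press them down to confirm.

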